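Lock the scrap-metal figure under the keeper stud

ROBOT

A 6-joint arm with a two-finger parallel gripper is mounted at the origin on the work surface. World frame = base frame: x ahead of the robot, y to its left, z up, the work surface at z = 0. Lengths are in m, angles in rad, forces in N, time in s.
With the tool pointing down it reaches from about 0.375 to 0.975 m from the base axis. Payload 3.8 kg.
Tool frame: the origin (TCP) lies midway between the tips of the shut fingers; the grasp point (between the pads) lies arm.tcp_to_grasp behind it (arm.tcp_to_grasp is the distance from the TCP to the grasp point, in m); z points along the fingers, y is the direction in which the jaws open and shut (so a half turn about z gives the same grasp; the last joint's range is limited). The gripper opens to 88 mm and grips with 3 to 60 N. Pads are 18 mm wide; open, the fingers measure 123 mm over their backs; the gripper's body (75 mm by 187 mm) begins 45 mm behind the grasp point.
Start: joints at [-1.22, 0.264, 1.604, -0, 1.274, -0.037], TCP at [0.255, -0.625, 0.239] pointing down, gripper open.
Joint ranges: [-2.63, 2.63], [-0.94, 2.18], [0.31, 2.57], [-1.31, 4.45], [0, 2.66], [-2.55, 2.55]. Speed limits (rad/s): [2.57, 2.57, 3.14, 3.14, 3.14, 3.14].

INTERFACE

Orientations are given as a rotation vector (axis times angle).
In Python, from workcell import arm, vision gives the robot as it stands. Calls block until the motion is done:
- arm.move_pose(position, orientation): joint-space move of the TCP to a pose.
- arm.line_to(position, rate=0.15, ori=None, guard=None): straight line of the TCP; ori=None keeps the orientation; rate is the mean speed in m/s. With guard (N) it stops when the force on the tool has changed by that much, and returns True; else False.
- arm.movej(angles): joint-space move.
- arm.move_gripper(opening, grasp_force=None): finger opening in m; grasp_force is the grip in N (None keeps the last); returns when the fingers have stopped.
- arm.pause(seconds).
- arm.ik(position, orientation): joint angles nearest the present ones, or None.
- arm.read_state(): the state.
- vision.camera(name): name is "side" or "top" or "wrist"; returns a dict with "image" (400x640x3 uint8, blue, green, red), "vfov" (degrees; the focal length in pixels is half the picture's height over the tangent of half this angle, whatever the lens; pixels are square), "cx", "cy" (the principal point, pixels), "view" (4x4, takes a point from world to camera coordinates); the wrist camera has in their place "hand_eye" (4x4, takes a point from camera to tool coordinates, whose origin is the TCP and whose axes are the flange's). Camera axes: x right, y up, looking along -z (the intrinsics and any distortion apply to the point x, -y, -z); pixel columns grow to the right and rows downward; lengths in m; the calibration is good to about 2 mm. A picture is of the moment at which its call begins: read the wrist's pose just before it. There is no depth.
A pose or a line that the arm cannot do raises arm.PlanningError and nothing moves.
- arm.sign_off(): hands the job in, once; it reports no verdict.
The state is a dict: "time_s": time; "joints": joint angles; "joint_vel": joint speeds; "joint_torque": joint torques, N m; "ee_pos": TCP position; "tcp_rot": TCP orientation; "wrist_force": force on the tool from outside, world axes, zero at the start; "torque": the same for the moment, N m; "opening": finger opening in m.
Only numpy, scipy, OpenCV 4.12 (cv2) and the standard library are available. Lean on these libraries where they do the work, as an engineer would, in place of code of your own. Each camera call takes 0.05 s, during which the arm holds its last target.

TASK

Secure the copper scrap-metal figure on the welding slab: tilt its blue base plate so that the oblong eye goes past the wide red head of the keeper stud, then lay the plate flat on the slab under the head, so that it cannot be lifted straight off, and let go. Use the stud with the wide head, not the plain pin, and leave the brass figure standing where it is.

Things in the scene. Friction and masses are not known exactly. Their poses are not given: they have to be found in the camera images.
- figure: Copper man on a flat blue plate 5 mm thick, 0.28 kg. Origin: centre of the eye at the plate's underside; z up, x from man to eye. Eye 54 mm in x, 84 in y (corners cut 12 mm); rim 13 mm wide all round, so frame 80 x 110 mm. A tongue 50 mm wide runs back to x=-92 mm under the man. Starts flat on the slab (top level, z=0.03 m, x 0.35 to 0.85, y +-0.38), eye end roughly away from the robot.
- figure_grip (a point): Where to grip the man: centre of his torso, at x=-64, y=0, z=40 mm in the plate's frame, same axes. Torso: a bar 26 mm in x, 16 mm in y, from 5 to 60 mm above the plate's underside; fingers go on its +y and -y sides. Nut head above it is 14 mm thick in y, top at 82 mm; thin arms stick out only in x, to 32 mm either side.
- stud: Keeper stud fixed on the slab: stem 12 mm across, wide round red head 64 mm across, its underside 40 mm and top 46 mm above the slab, rim 2.5 mm thick. Origin: stem axis at the slab's top. Tilt the plate some 35 deg, man high: the eye's far rim goes down past the head and in under it to the stem, the near rim clears as it levels. The plain headless pin (12 x 46 mm, red band) is not it.
- other_figure: Brass man on a solid dark base 70 x 60 x 6 mm without an eye, 83 mm high, loose on the slab's far part; not to be moved. Origin: centre of its underside, z up. A tin can (68 mm across, 75 high) and an upright square tube offcut (40 mm square, 70 high) stand there too; these three may swap places, and so may stud and pin, left and right on the slab's near part.
Not all that is in view belongs to the job. What is meant by the figure is not green, and is the larger of those in its own colour.

How it is judged:
By the outcome, as a careful person would: the job done as asked, in the order asked, and still so for the second after the job is handed in, with the robot touching nothing.
It also fails if it takes over 42 s, if anything falls off the work surface, if the arm or the gripper's body presses on something with over 40 N, if the wrist force passes 120 N, or if a joint passes its speed limit or range.

## Working session

There is one attempt and no reset: what is moved stays moved. The work goes in short steps, each a Python script; the robot and the scene stay as the last script left them, time stands still between calls to the robot, and variables do not carry over. Pictures are saved under pics/ and viewed, and the job is handed in when it is done.

```bash
ls; mkdir -p pics; python3 - <<'E'
from workcell import arm, vision
import cv2, numpy as np
print(arm.read_state(), arm.tcp_to_grasp)
for n in ["top","side","wrist"]:
    c=vision.camera(n); cv2.imwrite(f"pics/{n}0.png",c["image"])
    print(n,{k:v for k,v in c.items() if k!="image"})
E
```

```text
pics
{'time_s': 0.0, 'joints': array([-1.21990428e+00,  2.64739611e-01,  1.60535788e+00,  1.48644429e-05,
        1.27365733e+00, -3.69073371e-02]), 'joint_vel': array([ 6.72905576e-04,  1.51317512e-04, -7.82028827e-04, -8.73569151e-04,
        1.14835210e-03,  8.21020834e-05]), 'joint_torque': array([-1.05737265e-04, -5.02115357e+01, -3.56875169e+01,  7.29940832e-02,
        2.94097723e-02, -1.46152424e-04]), 'ee_pos': array([ 0.2550131, -0.624228 ,  0.2374058]), 'tcp_rot': array([-3.08062362e+00, -6.04925290e-01,  5.08620077e-04]), 'wrist_force': array([-0.71869901, -0.23617755,  0.01667636]), 'torque': array([ 0.0170828 ,  0.00084693, -0.02536979]), 'opening': 0.08806486124629151} 0.0187
top {'vfov': 44.5888946335333, 'cx': 315.96014553982104, 'cy': 195.17271927746583, 'view': array([[-0.02789713, -0.99960347,  0.00382794,  0.02569687],
       [ 0.99684402, -0.02753499,  0.07445692, -0.47694988],
       [-0.07432199,  0.005893  ,  0.99721688, -1.29327283],
       [ 0.        ,  0.        ,  0.        ,  1.        ]])}
side {'vfov': 53.597427366881696, 'cx': 316.092239277057, 'cy': 204.93226346764206, 'view': array([[-0.891598  , -0.45252813, -0.01647129,  0.44931031],
       [ 0.34405345, -0.70062727,  0.62509891, -0.19108099],
       [-0.29441507,  0.55166993,  0.78037174, -1.04164823],
       [ 0.        ,  0.        ,  0.        ,  1.        ]])}
wrist {'vfov': 70.15230943604556, 'cx': 319.3018581539195, 'cy': 197.6804595491775, 'hand_eye': array([[ 1.68474465e-03,  9.60387567e-01,  2.78662667e-01,
         7.08043852e-02],
       [ 9.99998204e-01, -1.85996114e-03,  3.64390164e-04,
         6.73148961e-05],
       [ 8.68257516e-04,  2.78661553e-01, -9.60388976e-01,
        -1.46147225e-01],
       [ 0.00000000e+00,  0.00000000e+00,  0.00000000e+00,
         1.00000000e+00]])}
```

View pics/top0.png

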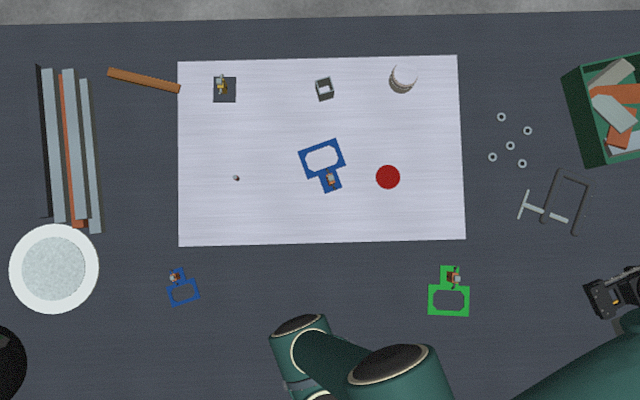

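View pics/side0.png

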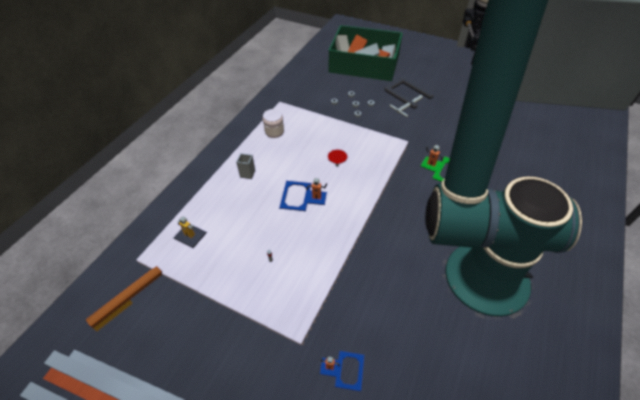

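```bash
cat > h.py <<'E'
from workcell import arm, vision
import cv2, numpy as np
from scipy.spatial.transform import Rotation as R
def K(c):
    h=c["image"].shape[0]; f=h/2/np.tan(np.radians(c["vfov"])/2); return f
def view(c, st=None):
    if "view" in c: return c["view"]
    T=np.eye(4); T[:3,:3]=R.from_rotvec(st["tcp_rot"]).as_matrix(); T[:3,3]=st["ee_pos"]
    return np.linalg.inv(T@c["hand_eye"])
def proj(c,V,P):
    P=np.atleast_2d(P); q=P@V[:3,:3].T+V[:3,3]; f=K(c)
    return np.c_[c["cx"]+f*q[:,0]/-q[:,2], c["cy"]-f*q[:,1]/-q[:,2]]
def back(c,V,uv,z):
    uv=np.atleast_2d(np.asarray(uv,float)); f=K(c)
    d=np.c_[(uv[:,0]-c["cx"])/f, -(uv[:,1]-c["cy"])/f, -np.ones(len(uv))]@V[:3,:3]
    o=-V[:3,:3].T@V[:3,3]
    return o+d*((z-o[2])/d[:,2])[:,None]
def get(n):
    st=arm.read_state(); c=vision.camera(n); return c,view(c,st),st
def rect(c,V,x0,x1,y0,y1,z,s=2000):
    """orthorectified: row0 = x1, col0 = y1 ; s px/m"""
    X,Y=np.meshgrid(np.arange(x1,x0,-1/s),np.arange(y1,y0,-1/s),indexing='ij')
    p=proj(c,V,np.c_[X.ravel(),Y.ravel(),np.full(X.size,z)]).astype(np.float32)
    return cv2.remap(c["image"],p[:,0].reshape(X.shape),p[:,1].reshape(X.shape),cv2.INTER_LINEAR)
E
python3 - <<'E'
from h import *
c,V,_=get("top")
print("slab",proj(c,V,[[x,y,.03] for x in(.35,.85) for y in(-.38,.38)]).round(1))
print(back(c,V,[[388,177]],.076), back(c,V,[[236,178]],.03),back(c,V,[[322,158]],.035))
hsv=cv2.cvtColor(c["image"],cv2.COLOR_BGR2HSV)
m=cv2.inRange(hsv,(0,150,60),(8,255,255))|cv2.inRange(hsv,(172,150,60),(180,255,255))
n,l,s,ce=cv2.connectedComponentsWithStats(m); 
for i in range(1,n):
  if s[i,4]>100: print(s[i],ce[i],back(c,V,ce[i],.076))
im=rect(c,V,.45,.75,-.2,.15,.035); cv2.imwrite("pics/rect0.png",im)
E
```

```text
slab [[465.5 238.7]
 [178.1 246.8]
 [456.2  54.6]
 [176.8  61.8]]
[[ 0.51494578 -0.17405797  0.076     ]] [[0.52837774 0.22447664 0.03      ]] [[ 0.57514201 -0.00632762  0.035     ]]
[376 165  24  24 426] [387.49530516 176.5       ] [[ 0.51627617 -0.17280766  0.076     ]]
```

View pics/rect0.png

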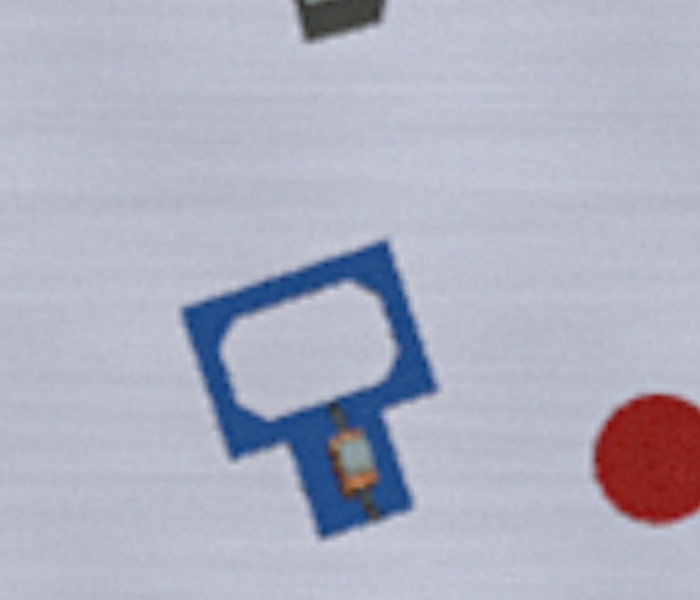

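```bash
cat >> h.py <<'E'
from scipy.optimize import minimize
def eyepoly():
    return np.array([[27,30],[15,42],[-15,42],[-27,30],[-27,-30],[-15,-42],[15,-42],[27,-30]])/1000.
OUT=np.array([[40,55],[-40,55],[-40,25],[-92,25],[-92,-25],[-40,-25],[-40,-55],[40,-55]])/1000.
def fitplate(c,V,p0,z=.035,sub=4,pad=.02):
    """fit (x,y,yaw) of flat plate: blue mask vs model mask"""
    hsv=cv2.cvtColor(c["image"],cv2.COLOR_BGR2HSV)
    m=cv2.inRange(hsv,(95,100,30),(130,255,255)).astype(np.float32)/255
    def model(p):
        r=np.array([[np.cos(p[2]),-np.sin(p[2])],[np.sin(p[2]),np.cos(p[2])]])
        im=np.zeros(m.shape,np.uint8)
        big=np.zeros((m.shape[0]*sub,m.shape[1]*sub),np.uint8)
        for poly,v in((OUT,255),(eyepoly(),0)):
            w=poly@r.T+p[:2]; q=proj(c,V,np.c_[w,np.full(len(w),z)])
            cv2.fillPoly(big,[np.round(((q+.5)*sub-.5)*16).astype(np.int32)],v,shift=4)
        return cv2.resize(big,(m.shape[1],m.shape[0]),interpolation=cv2.INTER_AREA).astype(np.float32)/255
    q=proj(c,V,[[p0[0]+a,p0[1]+b,z] for a in(-.14,.14) for b in(-.14,.14)])
    u0,v0=np.maximum(q.min(0).astype(int),0);u1,v1=q.max(0).astype(int)
    f=lambda p:float(((model(p)-m)[v0:v1,u0:u1]**2).sum())
    b=p0
    for s in(.006,.002,.0007):
        b=minimize(f,b,method="Nelder-Mead",options=dict(initial_simplex=[b]+[np.array(b)+np.eye(3)[i]*s*(1 if i<2 else 10) for i in range(3)],maxiter=120)).x
    return b,f(b),m[v0:v1,u0:u1].sum()
def toolR(yaw,tilt=0.,flip=0):
    """tool rotation with jaws along plate y, fingers along -z of plate"""
    P=R.from_euler('z',yaw)*R.from_euler('y',tilt)
    return P*R.from_euler('x',np.pi)*R.from_euler('z',np.pi*flip)
E
python3 - <<'E'
from h import *
c,V,_=get("top")
p,e,n=fitplate(c,V,[.575,-.005,np.radians(18.8)]); print(p,np.degrees(p[2]),e,n)
g=p[:2]-.064*np.array([np.cos(p[2]),np.sin(p[2])])
print(g)
for f in(0,1):
    print(f,arm.ik([*g,.25],toolR(p[2],0,f).as_rotvec()))
    for psi in range(-60,70,20):
        out=[]
        for t in(0,20,37):
            Rp=R.from_euler('z',np.radians(psi))*R.from_euler('y',np.radians(t))
            far=np.array([.516,-.173,.03])+Rp.apply([0,0,0])
            u=np.array([np.cos(np.radians(psi)),np.sin(np.radians(psi)),0])
            w=np.array([.516,-.173,.055])+.02*u+Rp.apply([-.027-.064,0,.042-arm.tcp_to_grasp])
            q=arm.ik(w,toolR(np.radians(psi),np.radians(t),f).as_rotvec()); out.append(None if q is None else np.round(q,2))
        print(f,psi,out)
E
```

```text
[ 0.57537741 -0.00412037  0.33894797] 19.420288146902266 168.2606201171875 810.0
[ 0.51501869 -0.02540005]
0 [-0.09758663 -0.04707754  1.92583525  0.          1.26283494  1.13426173]
0 -60 [array([-0.28,  0.08,  2.14, -0.  ,  0.92,  2.34]), array([-0.43,  0.24,  1.93,  0.21,  1.27,  2.09]), array([-0.52,  0.42,  1.75,  0.31,  1.55,  2.  ])]
0 -40 [array([-0.32,  0.06,  2.17, -0.  ,  0.92,  1.95]), array([-0.4 ,  0.26,  1.91,  0.1 ,  1.31,  1.82]), array([-0.45,  0.46,  1.69,  0.15,  1.62,  1.78])]
0 -20 [array([-0.37,  0.05,  2.18, -0.  ,  0.92,  1.55]), array([-0.37,  0.27,  1.9 , -0.01,  1.33,  1.56]), array([-0.36,  0.47,  1.67, -0.01,  1.65,  1.56])]
0 0 [array([-0.42,  0.05,  2.17, -0.  ,  0.92,  1.15]), array([-0.33,  0.26,  1.91, -0.12,  1.31,  1.29]), array([-0.28,  0.46,  1.68, -0.17,  1.62,  1.33])]
0 20 [array([-0.46,  0.08,  2.14, -0.  ,  0.92,  0.76]), array([-0.3 ,  0.25,  1.93, -0.22,  1.26,  1.02]), array([-0.21,  0.43,  1.73, -0.32,  1.55,  1.12])]
0 40 [array([-0.49,  0.12,  2.1 , -0.  ,  0.93,  0.38]), array([-0.28,  0.22,  1.96, -0.31,  1.18,  0.74]), array([-0.14
[... 578 characters left out ...]
45,  0.46,  1.69,  0.15,  1.62, -1.36])]
1 -20 [array([-0.37,  0.05,  2.18, -0.  ,  0.92, -1.59]), array([-0.37,  0.27,  1.9 , -0.01,  1.33, -1.59]), array([-0.36,  0.47,  1.67, -0.01,  1.65, -1.58])]
1 0 [array([-0.42,  0.05,  2.17, -0.  ,  0.92, -1.99]), array([-0.33,  0.26,  1.91, -0.12,  1.31, -1.86]), array([-0.28,  0.46,  1.68, -0.17,  1.62, -1.81])]
1 20 [array([-0.46,  0.08,  2.14, -0.  ,  0.92, -2.38]), array([-0.3 ,  0.25,  1.93, -0.22,  1.26, -2.13]), array([-0.21,  0.43,  1.73, -0.32,  1.55, -2.02])]
1 40 [None, array([-0.28,  0.22,  1.96, -0.31,  1.18, -2.4 ]), array([-0.14,  0.37,  1.82, -0.47,  1.44, -2.23])]
1 60 [None, None, array([-0.09,  0.29,  1.92, -0.6 ,  1.29, -2.43])]
```

```bash
python3 - <<'E'
from h import *
arm.move_pose([.535,-.05,.25],toolR(.339,0,0).as_rotvec())
c,V,st=get("wrist"); cv2.imwrite("pics/w1.png",c["image"])
p,e,n=fitplate(c,V,[.5754,-.0041,.339]); print(p,np.degrees(p[2]),e,n)
hsv=cv2.cvtColor(c["image"],cv2.COLOR_BGR2HSV)
m=cv2.inRange(hsv,(0,150,60),(8,255,255))|cv2.inRange(hsv,(172,150,60),(180,255,255))
n,l,s,ce=cv2.connectedComponentsWithStats(m)
for i in range(1,n):
  if s[i,4]>300: print(s[i],ce[i],back(c,V,ce[i],.074))
print(st["time_s"],st["ee_pos"])
E
```

```text
[ 0.57333695 -0.00442591  0.32392815] 18.559715807316273 726.8833618164062 3780.0
[ 384  204   50   44 1043] [408.06807287 223.41131352] [[ 0.51891885 -0.17032663  0.074     ]]
2.5333 [ 0.53508616 -0.05077842  0.24998322]
```

View pics/w1.png

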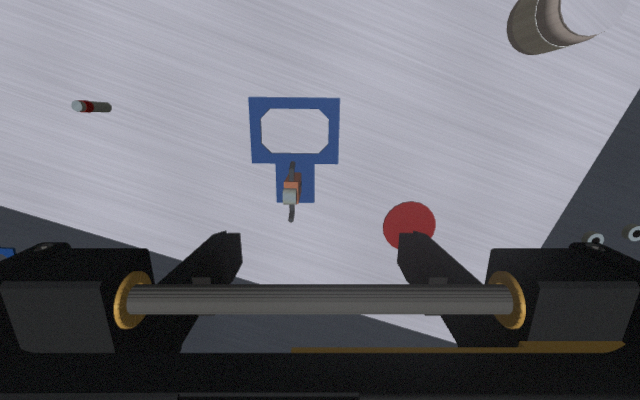

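```bash
cat >> h.py <<'E'
def fitstud(c,V):
    hsv=cv2.cvtColor(c["image"],cv2.COLOR_BGR2HSV)
    m=cv2.inRange(hsv,(0,130,50),(8,255,255))|cv2.inRange(hsv,(172,130,50),(180,255,255))
    cs,_=cv2.findContours(m,cv2.RETR_EXTERNAL,cv2.CHAIN_APPROX_NONE)
    k=max(cs,key=cv2.contourArea)[:,0,:].astype(float)
    w=back(c,V,k,.072)[:,:2]
    A=np.c_[2*w,np.ones(len(w))]; s=np.linalg.lstsq(A,(w**2).sum(1),rcond=None)[0]
    return s[:2],np.sqrt(s[2]+s[0]**2+s[1]**2)
E
python3 - <<'E'
from h import *
c,V,st=get("top"); print(fitstud(c,V))
psi=np.radians(-15)
arm.move_pose([.516-.05*np.cos(psi),-.173-.05*np.sin(psi),.25],toolR(psi,0,0).as_rotvec())
c,V,st=get("wrist"); cv2.imwrite("pics/w2.png",c["image"])
print(fitstud(c,V)); 
p,e,n=fitplate(c,V,[.5744,-.0043,.33]); print(p,np.degrees(p[2]),e,n)
c,V,st=get("top"); cv2.imwrite("pics/t2.png",c["image"])
print(arm.read_state()["time_s"])
E
```

```text
(array([ 0.51466395, -0.19003602]), np.float64(0.0155188938374991))
(array([ 0.51490625, -0.17321022]), np.float64(0.030505086579086665))
[ 0.57294309 -0.00468604  0.33115426] 18.973741371567233 804.1492309570312 4008.0
3.3167
```

View pics/w2.png

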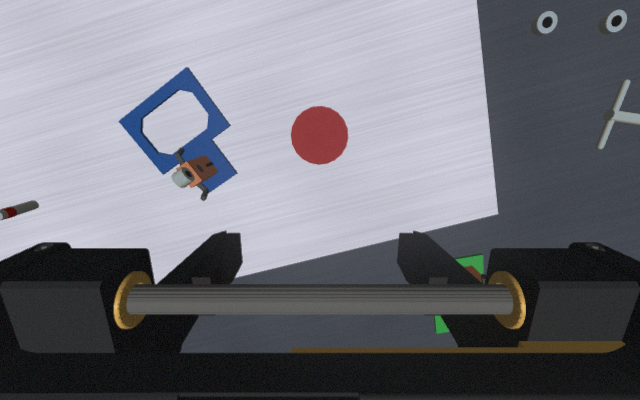

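```bash
python3 - <<'E'
from h import *
yaw=np.radians(19.0); u=np.array([np.cos(yaw),np.sin(yaw)])
g=np.array([.574,-.0045])-.064*u
zg=.03+.042-arm.tcp_to_grasp
ori=toolR(yaw,0,0).as_rotvec()
arm.move_pose([*g,.17],ori)
arm.move_gripper(.06)
hit=arm.line_to([*g,zg],rate=.12,guard=8)
print(hit, arm.read_state()["ee_pos"])
if not hit:
    arm.move_gripper(0.0,grasp_force=50)
    s=arm.read_state(); print(s["opening"],s["wrist_force"])
    arm.line_to([*g,zg+.15],rate=.15)
    c,V,st=get("wrist"); cv2.imwrite("pics/w3.png",c["image"])
    c2,_,_=get("side"); cv2.imwrite("pics/s3.png",c2["image"])
    print(st["opening"],st["wrist_force"],st["torque"],st["time_s"],st["ee_pos"])
E
```

```text
False [ 0.51427734 -0.0253952   0.05406973]
0.015698270435675107 [-0.36195632  0.10763269  0.73185365]
0.015446094026366689 [ 0.56562103 -0.54546939 -2.91668165] [-0.03021389  0.11478669  0.02127923] 7.6 [ 0.51252754 -0.02524494  0.20197959]
```

View pics/w3.png

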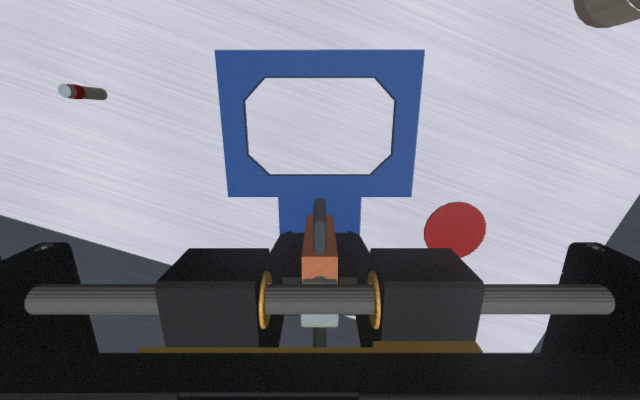

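View pics/s3.png

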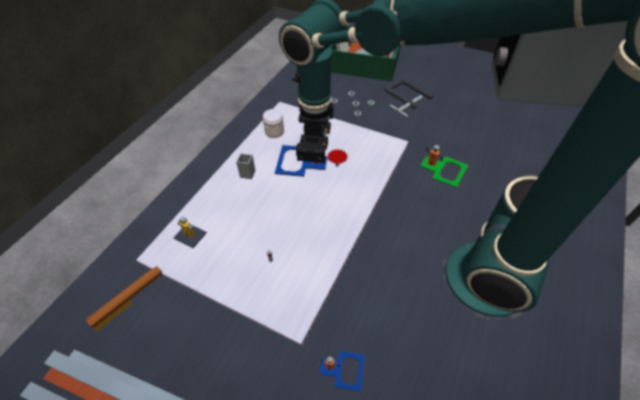

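```bash
cat >> h.py <<'E'
def pnp_plate(c):
    """plate in tool frame from wrist picture; far/near frame corners + eye octagon, refined by line fits"""
    hsv=cv2.cvtColor(c["image"],cv2.COLOR_BGR2HSV)
    m=cv2.inRange(hsv,(95,110,30),(130,255,255))
    n,l,s,ce=cv2.connectedComponentsWithStats(m); i=1+np.argmax(s[1:,4]); m=(l==i).astype(np.uint8)
    f=K(c); Km=np.array([[f,0,c["cx"]],[0,f,c["cy"]],[0,0,1]])
    cs,hi=cv2.findContours(m,cv2.RETR_CCOMP,cv2.CHAIN_APPROX_NONE)
    hole=max([k for k,h in zip(cs,hi[0]) if h[3]>=0],key=cv2.contourArea)[:,0,:].astype(float)
    ext=max([k for k,h in zip(cs,hi[0]) if h[3]<0],key=cv2.contourArea)[:,0,:].astype(float)
    Tct=np.linalg.inv(c["hand_eye"]); F=np.diag([1,-1,-1])
    from scipy.optimize import least_squares
    def samp(poly,close):
        P=[]
        for a,b in zip(poly,np.roll(poly,-1,0)) if close else zip(poly[:-1],poly[1:]):
            t=np.linspace(.08,.92,12)[:,None]; P.append(a+(b-a)*t)
        return np.vstack(P)
    E_=np.c_[samp(eyepoly(),True),np.full(96,.005)]
    Ob=np.r_[OUT[[2,1,0,7,6,5]]]; O_=samp(Ob,False); O_=np.c_[O_,np.full(len(O_),.005)]
    from scipy.spatial import cKDTree
    def dense(k):
        out=[]; 
        for a,b in zip(k,np.roll(k,-1,0)): out+= [a,(a+b)/2]
        return np.array(out)
    h2,e2=cKDTree(dense(hole)),cKDTree(dense(ext))
    def pr(x,P):
        q=R.from_rotvec(x[:3]).apply(P)+x[3:]
        q=(q@Tct[:3,:3].T+Tct[:3,3])@F.T; q=q@Km.T; return q[:,:2]/q[:,2:]
    def res(x): return np.r_[h2.query(pr(x,E_))[0],e2.query(pr(x,O_))[0]]
    x0=np.r_[R.from_euler('x',np.pi).as_rotvec(),.064,0,.042-.0187]
    s=least_squares(res,x0,loss='soft_l1',x_scale=np.r_[np.ones(3)*.1,np.ones(3)*.01],diff_step=1e-4)
    return R.from_rotvec(s.x[:3]).as_matrix(),s.x[3:],res(s.x),pr(s.x,np.r_[E_,O_])
E
python3 - <<'E'
from h import *
c,V,st=get("wrist")
Rt,t,r,q=pnp_plate(c)
print(np.abs(r).mean(),np.percentile(r,90))
print("t tool mm",(t*1000).round(1)); 
d=R.from_euler('x',np.pi).inv()*R.from_matrix(Rt); print("plate vs nominal rotvec deg",np.degrees(d.as_rotvec()).round(2))
print("nominal",64,0,-(42-18.7))
print(st["ee_pos"],st["time_s"])
E
```

```text
0.37562298626037416 0.6969819955400551
t tool mm [63.8 -0.  24.1]
plate vs nominal rotvec deg [-0.03  0.65  0.19]
nominal 64 0 -23.3
[ 0.51247139 -0.02524887  0.20174962] 7.7
```

```bash
cat >> h.py <<'E'
def box(x0,x1,z0,z1,n=60):
    X,Z=np.meshgrid(np.linspace(x0,x1,n),np.linspace(z0,z1,9)); return np.c_[X.ravel(),Z.ravel()]
HEAD=[(-32,32,40,46)]; STEM=[(-6,6,0,40)]
PL=np.r_[box(27,40,0,5),box(-92,-27,0,5),box(-51,-32,8,55),]  # last: arms envelope
def clear(th,uf,wf,parts=None):
    t=np.radians(th); d=(PL if parts is None else parts)-[27,0]
    u=uf+d[:,0]*np.cos(t)+d[:,1]*np.sin(t); w=wf-d[:,0]*np.sin(t)+d[:,1]*np.cos(t)
    def dist(b):
        return np.hypot(np.maximum(np.maximum(b[0]-u,u-b[1]),0),np.maximum(np.maximum(b[2]-w,w-b[3]),0)).min()
    return round(dist(HEAD[0]),1),round(dist(STEM[0]),1),round(w.min(),1)
WP=[(37,40,70),(37,40,24),(37,9.5,24),(32,9.5,22),(27,9.5,20),(22,10,18),(17,10.5,15),(12,11,11),(7,12,7),(3,13,3),(0,13,1)]
def interp(a,b,n=6): return [tuple(np.array(a)+(np.array(b)-a)*k/n) for k in range(1,n+1)]
S=np.array([.5153,-.1730,.03]); PSI=np.radians(-15.)
TP=np.array([.0639,0,.0238])
def tcp(th,uf,wf,S=S,psi=PSI,TP=TP):
    Rp=R.from_euler('z',psi)*R.from_euler('y',np.radians(th))
    o=S+np.array([np.cos(psi)*uf,np.sin(psi)*uf,wf])/1000-Rp.apply([.027,0,0])
    T=toolR(psi,np.radians(th))
    return o-T.apply(TP),T.as_rotvec()
E
python3 - <<'E'
from h import *
for a,b in zip(WP[:-1],WP[1:]):
    cl=np.array([clear(*x) for x in interp(a,b)]); print(a,b,cl.min(0), arm.ik(*tcp(*b)) is not None)
E
```

```text
(37, 40, 70) (37, 40, 24) [ 8.  16.5 16.2] True
(37, 40, 24) (37, 9.5, 24) [10.5  3.5 16.2] True
(37, 9.5, 24) (32, 9.5, 22) [ 6.3  3.5 15.1] True
(32, 9.5, 22) (27, 9.5, 20) [ 5.2  3.5 14.1] True
(27, 9.5, 20) (22, 10, 18) [ 5.1  3.6 13.1] True
(22, 10, 18) (17, 10.5, 15) [ 6.5  4.1 11.2] True
(17, 10.5, 15) (12, 11, 11) [9.3 4.6 8.3] True
(12, 11, 11) (7, 12, 7) [9.8 5.2 5.4] True
(7, 12, 7) (3, 13, 3) [11.   6.2  2.3] True
(3, 13, 3) (0, 13, 1) [12.3  7.   1. ] True
```

```bash
python3 - <<'E'
from h import *
arm.move_pose(*tcp(0,40,130)); arm.move_pose(*tcp(37,40,95)); arm.line_to(tcp(37,40,70)[0],rate=.1)
arm.pause(.1)
c,V,st=get("wrist"); cv2.imwrite("pics/w4.png",c["image"])
c2,V2,_=get("side"); cv2.imwrite("pics/s4.png",cv2.resize(c2["image"][100:240,240:440],(800,560),interpolation=cv2.INTER_CUBIC))
Rt,t,r,q=pnp_plate(c)
print(np.abs(r).mean(),(t*1000).round(1)); 
d=R.from_euler('x',np.pi).inv()*R.from_matrix(Rt); print(np.degrees(d.as_rotvec()).round(2))
T=R.from_rotvec(st["tcp_rot"]); 
print("cmd",tcp(37,40,70)[0],"got",st["ee_pos"],"rot err deg",np.degrees((R.from_rotvec(tcp(37,40,70)[1]).inv()*T).as_rotvec()).round(2))
print("stud",fitstud(c,V)); print(st["time_s"],st["wrist_force"])
E
```

```text
0.3581192614423593 [63.9  0.6 24.5]
[0.01 0.08 0.06]
cmd [ 0.49764986 -0.16827066  0.17371251] got [ 0.49734756 -0.16830819  0.17419762] rot err deg [0.01 0.04 0.01]
stud (array([ 0.51279585, -0.17294606]), np.float64(0.02998590777298167))
9.5417 [ 0.62889479  0.07557264 -2.7067496 ]
```

View pics/w4.png

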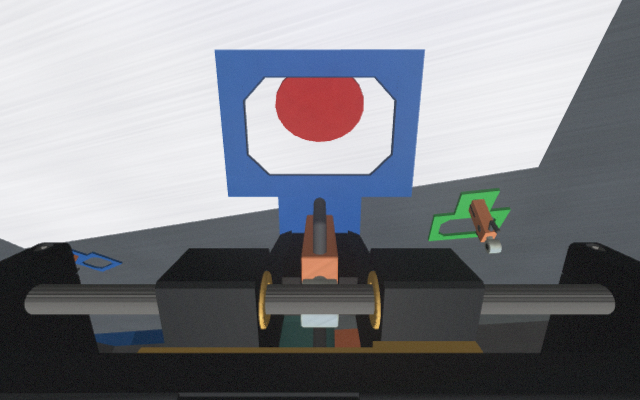

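View pics/s4.png

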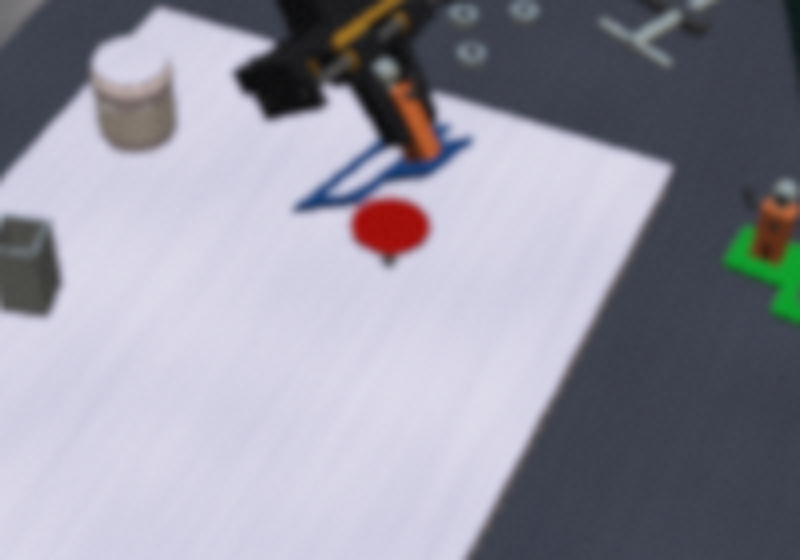

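```bash
python3 - <<'E'
from h import *
c,V,st=get("wrist")
hsv=cv2.cvtColor(c["image"],cv2.COLOR_BGR2HSV)
m=cv2.inRange(hsv,(0,130,50),(8,255,255))|cv2.inRange(hsv,(172,130,50),(180,255,255))
cs,_=cv2.findContours(m,cv2.RETR_EXTERNAL,cv2.CHAIN_APPROX_NONE)
k=max(cs,key=cv2.contourArea)[:,0,:].astype(float)
from scipy.optimize import least_squares
k=k[k[:,1]>88]
for z in(.0715,.073):
    w=back(c,V,k,z)[:,:2]
    s=least_squares(lambda p:np.hypot(*(w-p).T)-.0318,[.515,-.173]); print(z,s.x,np.abs(s.fun).mean())
E
```

```text
0.0715 [ 0.5149066  -0.17351007] 0.0004257732100683439
0.073 [ 0.51621692 -0.17386107] 0.0005653747534146952
```

```bash
python3 - <<'E'
from h import *
for i,wp in enumerate(WP[1:4],1):
    p,o=tcp(*wp)
    h=arm.line_to(p,rate=.06 if i<3 else .04,ori=o,guard=8)
    st=arm.read_state(); print(wp,h,((st["ee_pos"]-p)*1000).round(1),st["wrist_force"].round(1),st["time_s"])
    if h: break
    if i==2:
        c,V,st=get("wrist"); cv2.imwrite("pics/w5.png",c["image"])
        c2,V2,_=get("side"); cv2.imwrite("pics/s5.png",cv2.resize(c2["image"][100:240,240:440],(800,560),interpolation=cv2.INTER_CUBIC))
        break
E
```

```text
(37, 40, 24) False [ 0.2 -0.1  0.2] [ 0.5 -0.3 -2.3] 10.6083
(37, 9.5, 24) False [-0.1  0.   0.2] [ 0.8  0.3 -2. ] 11.2667
```

View pics/w5.png

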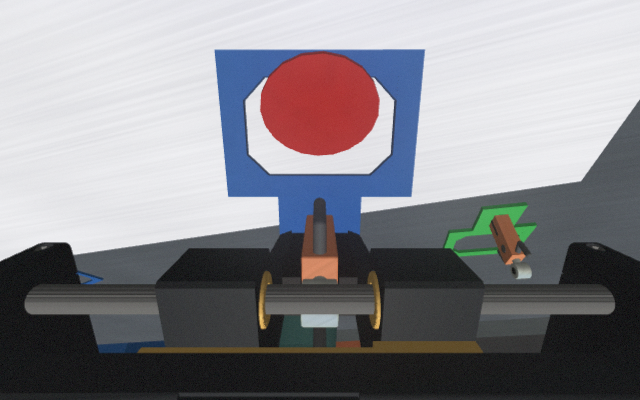

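View pics/s5.png

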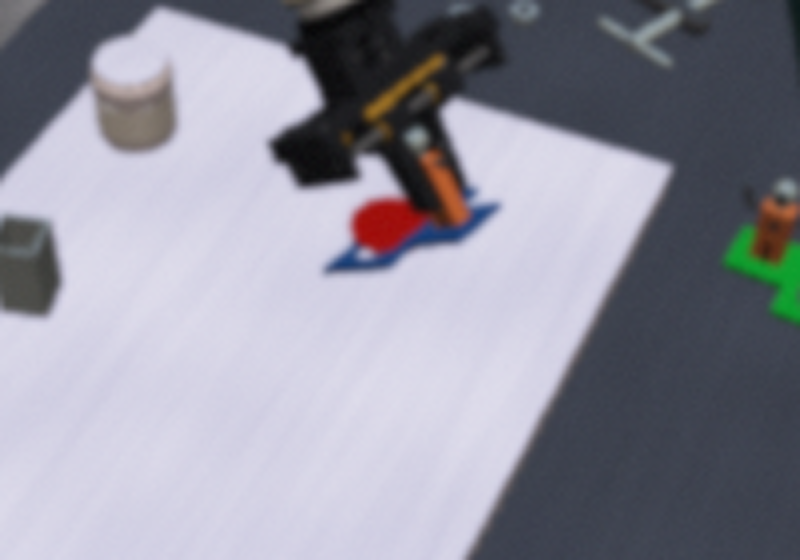

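```bash
python3 - <<'E'
from h import *
for i,wp in enumerate(WP[3:-1]+[(0,13,2)],3):
    p,o=tcp(*wp)
    h=arm.line_to(p,rate=.05,ori=o,guard=8)
    st=arm.read_state(); print(wp,h,((st["ee_pos"]-p)*1000).round(1),st["wrist_force"].round(1),st["time_s"])
    if h: break
c,V,st=get("wrist"); cv2.imwrite("pics/w6.png",c["image"])
c2,V2,_=get("side"); cv2.imwrite("pics/s6.png",cv2.resize(c2["image"][100:240,240:440],(800,560),interpolation=cv2.INTER_CUBIC))
E
```

```text
(32, 9.5, 22) False [-0.1  0.1  0.4] [-0.5 -0.  -2.1] 11.7083
(27, 9.5, 20) False [-0.  -0.   0.3] [ 0.5  0.3 -3.2] 12.05
(22, 10, 18) False [ 0.  -0.   0.3] [-0.   1.1 -2.7] 12.3917
(17, 10.5, 15) False [ 0.1 -0.1  0.2] [-0.2  0.4 -2.7] 12.75
(12, 11, 11) False [ 0.2 -0.1  0.3] [-0.4  0.2 -2.3] 13.1333
(7, 12, 7) False [ 0.2 -0.1  0.3] [ 0.4  0.4 -2.4] 13.5167
(3, 13, 3) False [ 0.1 -0.1  0.3] [ 0.1 -0.  -2.4] 13.875
(0, 13, 2) False [-0.3  0.1  0.1] [-0.1 -0.1 -2.7] 14.1417
```

View pics/w6.png

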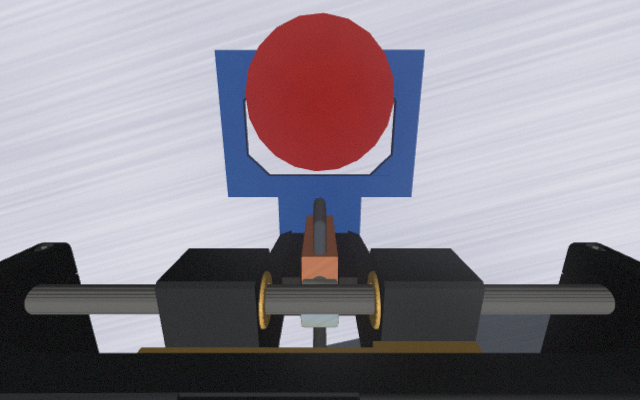

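View pics/s6.png

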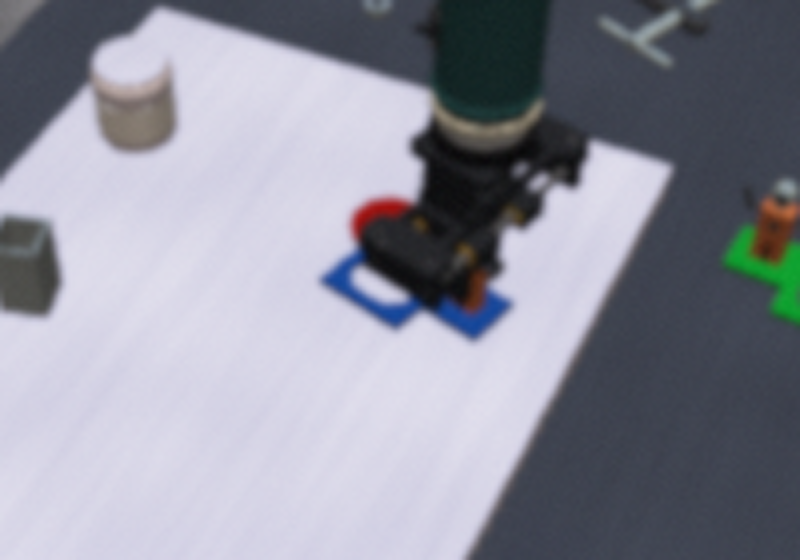

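```bash
python3 - <<'E'
from h import *
p,o=tcp(0,13,-1.5)
h=arm.line_to(p,rate=.015,ori=o,guard=4)
st=arm.read_state(); print(h,((st["ee_pos"]-p)*1000).round(1),st["wrist_force"].round(1),st["time_s"])
arm.move_gripper(.03); arm.move_gripper(.07); arm.pause(.2)
st=arm.read_state(); print(st["opening"],st["wrist_force"].round(1))
h=arm.line_to(st["ee_pos"]+[0,0,.15],rate=.12,guard=10); print(h)
c,V,st=get("wrist"); cv2.imwrite("pics/w7.png",c["image"])
print(st["time_s"],st["wrist_force"].round(1),fitstud(c,V))
E
```

```text
True [ 1.1 -0.4  1. ] [0.8 0.5 5. ] 14.5167
0.06979142483958697 [-0.4  0.  -0.7]
False
17.2583 [-0.6  0.5  0.3] (array([ 0.5150785 , -0.17336741]), np.float64(0.030926043347858107))
```

View pics/w7.png

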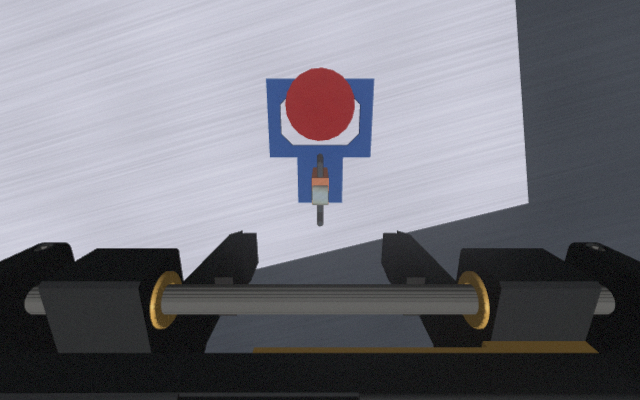

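```bash
python3 - <<'E'
from h import *
c,V,st=get("wrist")
# corners: back-project frame corners at plate top height and check sizes
k=np.array([[266,79],[374.5,79],[270,157.5],[371,157.5],[299,202.5],[342,202.5]])
w=back(c,V,k,.035)[:,:2]
d=lambda i,j:round(float(np.hypot(*(w[i]-w[j])))*1000,1)
print("far width",d(0,1),"near width",d(2,3),"len",d(0,2),d(1,3),"tongue",d(4,5))
u=np.array([np.cos(PSI),np.sin(PSI)]); fs=fitstud(c,V)[0]
print("far outer edge u rel stud",((w[:2]-fs)@u*1000).round(1),"near frame",((w[2:4]-fs)@u*1000).round(1))
q0=arm.read_state()["joints"]; q=q0.copy(); q[0]+=.8
arm.movej(q)
for n in("top","side"):
    c,V,_=get(n); cv2.imwrite(f"pics/{n}8.png",c["image"])
    if n=="top": print("brass etc");cv2.imwrite("pics/top8c.png",cv2.resize(c["image"][120:240,300:480],(720,480),interpolation=cv2.INTER_CUBIC))
    else: cv2.imwrite("pics/side8c.png",cv2.resize(c["image"][100:240,240:440],(800,560),interpolation=cv2.INTER_CUBIC))
print(arm.read_state()["time_s"])
E
```

```text
far width 110.3 near width 110.7 len 79.9 79.9 tongue 49.3
far outer edge u rel stud [26.1 26.3] near frame [-53.7 -53.5]
brass etc
18.8167
```

View pics/side8c.png

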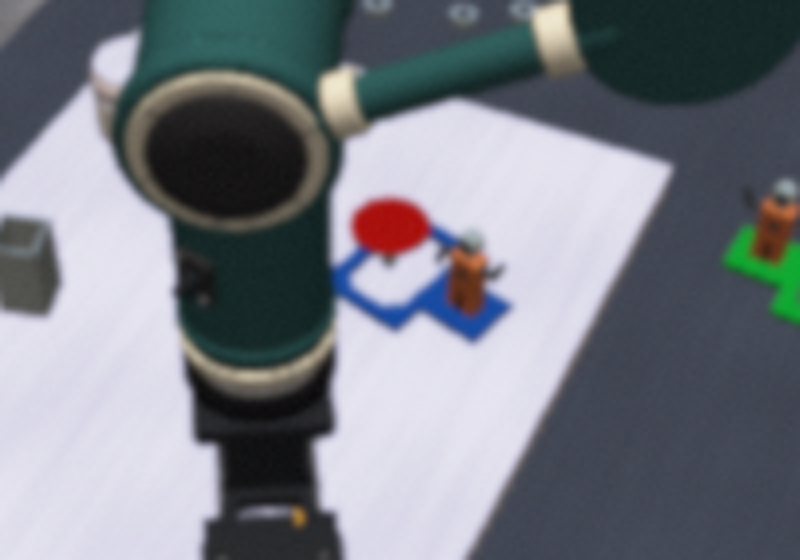

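View pics/top8.png

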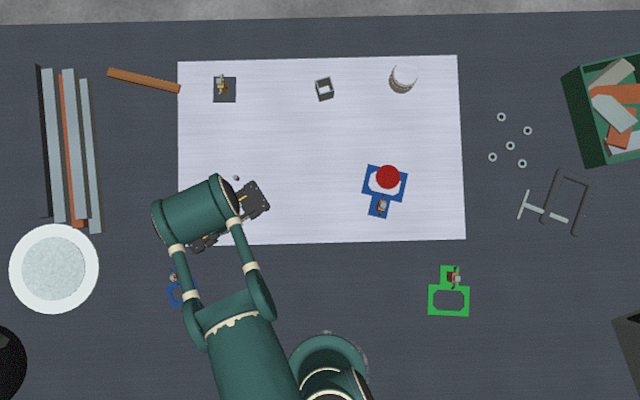

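```bash
python3 - <<'E'
from workcell import arm
s=arm.read_state(); print(s["time_s"],s["wrist_force"].round(1),s["ee_pos"])
arm.sign_off()
E
```

```text
18.8167 [-0. -0.  1.] [0.41541627 0.20771088 0.20100511]
the job is handed in; nothing more can be done
```

The copper figure is secured under the wide-headed stud. I gripped its torso, tilted it 37°, took the eye over the red head and the far rim in to the stem. I then levelled the plate, set it down on the slab and released it. The job was handed in at 18.8 s of the 42 s.

- **Plate flat:** in the last wrist view the frame measured 110 x 80 mm at slab height, as it should when lying flat.
- **Held by the head:** the far rim's outer edge sits 26 mm beyond the stem axis and the head's radius is 32 mm, so the far rim is fully under the head. The near rim is not under it, by design: it starts about 41 mm from the stem axis.
- **Stem through the eye:** the side view shows the stem standing inside the eye.
- **Forces:** the insertion gave no contact. The only contact was the set-down, which the 4 N guard stopped on touching the slab.
- **Other objects:** in the last top view the brass figure, tin can, tube and pin are where they were. The gripper was open and clear.
- **Disagreements:** the cameras differed by about 2 mm and 1° on where the figure started. One stud fit, with the top camera's view partly blocked by the arm, was about 17 mm off and I discarded it. Another, from the wrist with the head partly hidden, was about 2 mm off, so I refitted it.

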